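# Take the loaded glue-up board off its keyhole bolts and hold it level

## Robot

A 6-joint arm with a two-finger parallel gripper is mounted at the origin on a cart in front of the work surface, level with it; the furniture and walls round the work are solid. World frame = base frame: x ahead of the robot, y to its left, z up, the work surface at z = 0. Lengths are in m, angles in degrees, forces in N, time in s.
With the tool pointing down it reaches from about 0.3 to 0.85 m from the base axis. Payload 4.2 kg.
Tool frame: the origin (TCP) lies at the very end of the fingers, on their centre line; the grasp point (between the pads) lies pinch_z behind it (pinch_z is the distance from the TCP to the grasp point, in m); z points along the fingers, y is the line along which they close (so a half turn about z gives the same grasp; the last joint's range is limited). The gripper opens to 91 mm and grips with 3 to 60 N. Pads are 32 mm wide; open, the fingers measure 118 mm over their backs; the gripper's body (76 mm by 178 mm) begins 60 mm behind the grasp point.
Start: joints at [-72.307, 18.312, 89.639, -0, 72.044, -1.146], TCP at [0.186, -0.544, 0.214] pointing down, gripper open.
Joint ranges: [-177.97, 177.97], [-48.28, 115.42], [12.27, 149.76], [-77.06, 257.06], [2.81, 150.46], [-146.56, 146.56]. Speed limits (degrees/s): [147.25, 147.25, 180, 180, 180, 180].

## Interface

Orientations are given as [roll, pitch, yaw] about the fixed x, y, z axes, in that order (R = Rz(yaw) Ry(pitch) Rx(roll)).
In Python, from workcell import state, capture, close_job, pinch_z gives the robot as it stands.
- The arm moves only by the shell command python3 -m crank 'ROWS' [FORCE]. ROWS is JSON, one flat list of numbers, 7 for each row, row after row: the turn, a rotation vector about the tool's x, y, z scaled (see below), then the shift along the tool's x, y, z scaled (see below), then the opening, from 0 (shut) to 1 (fully open). A call has 1 to 20 rows; each row shifts and turns the commanded pose from where the row before left it, along the tool's axes as they then stand; what a row does not reach is not made up. The controller multiplies each number of a shift by 40 mm and each number of a turn by 6 degrees. A row lasts 1/12 s, in which the tool goes at most 41.7 mm and 7.16 degrees, less where a joint would pass 70% of its speed; a pose out of reach is approached as far as the arm can. A call with a number of a shift or a turn outside -1 to 1 is refused whole. A call with a gripper value outside its range is refused whole. The fingers move at their own pace and stop on an object; FORCE is the grip in N (left out, the last holds). Time passes only in rows, so rows that do not move let the fingers close. It gives the time, the measured TCP pose, the force, the opening and the grip force at its end, in the units of the state.
- state(): the state, without advancing time (a new reading comes with each control period).
- capture(name): name is "side" or "top"; returns a dict with "img" (400x640x3 uint8, blue, green, red), "fx", "fy", "cx", "cy" (pixels), "rvec" (rotation vector, rad) and "tvec" (3), from world to camera coordinates, as OpenCV has them. Camera axes: x right, y down, z forward; pixel columns grow to the right and rows downward; lengths in m; the calibration is good to about 2 mm. A picture is of the moment at which its call begins. There is no depth.
- close_job(): hands the job in; it is judged then, once.
The state is a dict: "t": time; "joint_positions": joint angles; "joint_velocities": joint speeds; "joint_efforts": joint torques, N m; "position": TCP position; "orientation": TCP orientation; "wrist_force": force on the tool from outside, world axes, zero at the start; "torque": the same for the moment, N m; "width": finger opening in m; "gripper_force": force on a finger pad.
Only numpy, scipy, OpenCV 4.12 (cv2) and the standard library are available. Lean on these libraries where they do the work, as an engineer would, in place of code of your own. Each camera call takes 0.05 s, during which the arm holds its last target. There are 200 camera calls.

## Task

The glue under the birch slices on the carrier board is still setting and nothing on it is clamped. Take the board by its handle rail and slide it along the gluing station, without lifting, up to the stop batten so that its keyholes come free of the two bolt heads; then lift it straight up, clear of the station by at least 10 cm, so that a drying rack could be pushed in underneath. Finish while still holding it there above the station, level and steady, without touching or shifting the loose pieces on it or disturbing the things round about.

Things in the scene. Friction and masses are not known exactly. Their poses are not given: they have to be found in the camera images.
- station: fixed gluing station on the table: grey laminated plate 184 (x) x 254 (y) x 12 mm, from y = -120 to +134 mm in its own frame. Origin at table height midway between its two steel bolts; z up. The carrier board slides on it along y, and is freed by sliding to +y, where a stop batten (176 x 18 x 14 mm high) lies across the plate's end
- stop_face (a point): middle of the face of the stop batten that looks along -y of the station; in the station's frame at y = +114 mm, 19 mm above the table
- bolt_front (a point): top of the head of the steel shoulder bolt at station x = -67 mm, y = 0. Shank 8 mm thick; head 18 mm across, its underside 13 mm and its top 18 mm above the plate
- bolt_back (a point): the same on the other bolt, at station x = +67 mm, y = 0
- carrier: loose carrier board of plywood, 180 (x) x 200 (y) x 9 mm, 0.36 to 0.56 kg, lying on the station's plate under the bolt heads, its axes parallel to the station's. Origin: centre of its underside; at the start at station y = -14 to -8 mm (locked), and at y = +14 mm when its +y edge meets the stop batten (free to lift). Only dry friction resists the sliding
- entry_front (a point): centre, on its upper side, of the round entry hole (26 mm) of the board's front keyhole, at carrier x = -67, y = -14 mm. From it a slot 11 mm wide runs 33 mm along carrier +y. Board and steel strap are 11 mm thick here, 2 mm below the bolt head. The head passes only through the entry hole, with 4 mm to spare all round
- entry_back (a point): the same on the back keyhole, at carrier x = +67, y = -14 mm; the two bolts are in the middle of the two entry holes when the board touches the stop
- rail (a point): middle of the board's wooden handle rail, 92 mm above its underside at carrier x = y = 0. The rail runs along carrier x, 80 mm between two uprights (tops 110 mm above the underside), 16 mm wide (y) and 22 mm high; grip it from above across the 16 mm. The loaded board hangs balanced to within a few mm of this point
- foot_left: loose pine offcut, 40 x 74 x 21 mm, lying on the carrier at about carrier y = +60 mm, long side along the carrier's x; origin centre of its underside
- slice_left: loose birch slice, 70 mm across, 9 mm thick, with bark, lying on foot_left; its top is 39 mm above the carrier's underside; origin centre of its underside
- foot_right: loose mitred pine offcut, 34 x 64 x 18 mm, lying on the carrier at about carrier y = -60 mm, long side along the carrier's x; origin centre of its underside
- slice_right: loose birch slice, 66 mm across, 9 mm thick, with bark, lying on foot_right; its top is 36 mm above the carrier's underside; origin centre of its underside
- glue_bottle: bystander: yellow squeeze bottle of wood glue, 61 mm across, 166 mm tall, to the left of the station; origin centre of its underside
- sander: bystander: brown rubber sanding block, 69 x 136 x 41 mm, to the left of the station near the table's front; origin centre of its underside
- tape: bystander: tape measure, 36 x 78 x 60 mm, standing to the right of the station; origin centre of its underside
There are look-alikes about, which are no part of the job. What is shaped like the slice_right but black or turquoise is not meant.

How it is judged:
By the outcome, as a careful person would: the job done as asked, in the order asked, and still so for the second after the job is handed in, while the arm keeps its last pose, push and grip.
It also fails if it takes over 35 s, if anything falls off the work surface, if the arm or the gripper's body presses on something with over 40 N, if the wrist force passes 120 N, or if a joint passes its speed limit or range.

## Working session

There is one attempt and no reset: what is moved stays moved. The work goes in short steps, Python scripts to look and compute and a shell command to move; the robot and the scene stay as the last step left them, time stands still between calls to the robot, and variables do not carry over. Pictures are saved under pics/ and viewed, at most 10 in all, crops included, and the job is handed in when it is done.

```bash
ls; mkdir -p pics
python3 - <<'E'
from workcell import state,capture,pinch_z
import cv2
print(pinch_z,state())
for n in("side","top"):
    c=capture(n);cv2.imwrite(f"pics/{n}0.png",c["img"]);print(n,c["fx"],c["cx"],c["cy"],c["rvec"],c["tvec"])
E
```

```text
pics
0.0188 {'t': 0.0, 'joint_positions': array([-7.23084950e+01,  1.83508508e+01,  8.97076352e+01, -1.15532479e-03,
        7.20423413e+01, -1.14681800e+00]), 'joint_velocities': array([-0.04538916, -0.08181494,  0.05417125,  0.03419221,  0.03233994,
        0.06972324]), 'joint_efforts': array([-1.67376806e-03, -4.12466025e+01, -2.31974173e+01,  7.26065249e-02,
        4.55706054e-02, -1.23600112e-04]), 'position': array([ 0.18549809, -0.54371877,  0.21311987]), 'orientation': array([-1.79899171e+02, -9.19803649e-04,  1.88386794e+01]), 'wrist_force': array([-0.52885649,  0.7034188 , -0.17405655]), 'torque': array([-0.02020564, -0.04414054, -0.00989667]), 'gripper_force': 0.0, 'width': 0.09122801616971195}
side 416.605684210159 328.02729912223475 202.96906168585332 [ 1.93471861 -0.17140314  0.13609902] [-0.55925489  0.12513792  1.09862244]
top 434.9353119407514 313.44418498997345 202.48516347867138 [ 2.14896605 -2.16993154  0.13685362] [0.0300606  0.56805452 1.26678253]
```

View pics/side0.png

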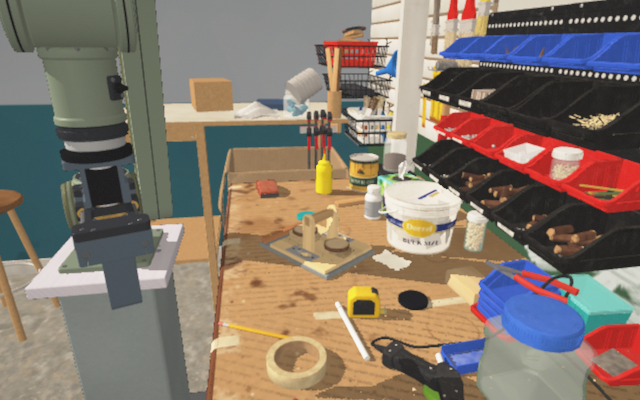

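View pics/top0.png

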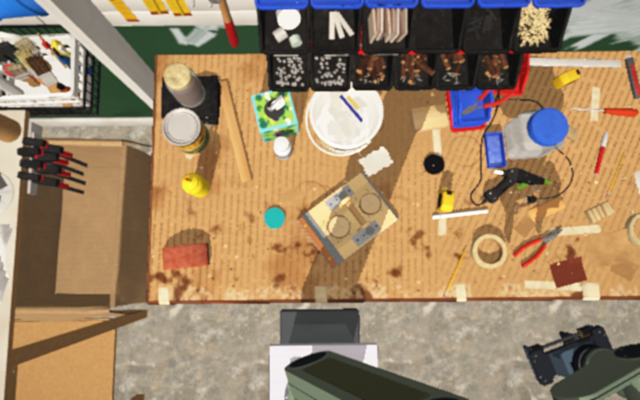

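The side view shows the station at about (318,245). The top view shows it at about (350,220), with the board, rail and two slices. The look-alike discs are the turquoise one at top (275,217) and the black one at (433,163). The bark-edged slices on the board, at about (340,228) and (370,204), are the ones meant. I'll enlarge both views to confirm.

Run:
```python
import cv2
for n,(x,y,w,h) in dict(side=(255,195,130,85),top=(290,165,120,105)).items():
    i=cv2.imread(f"pics/{n}0.png")[y:y+h,x:x+w];s=6 if n=="side" else 5
    i=cv2.resize(i,None,fx=s,fy=s,interpolation=cv2.INTER_CUBIC)
    for k in range(0,w,10):cv2.putText(i,str(x+k),(k*s,8),0,.3,(0,0,255)) ; 
    for k in range(0,h,10):cv2.putText(i,str(y+k),(0,k*s+4),0,.3,(0,0,255))
    cv2.imwrite(f"pics/{n}1.png",i)
```

```text
(no output)
```

View pics/side1.png

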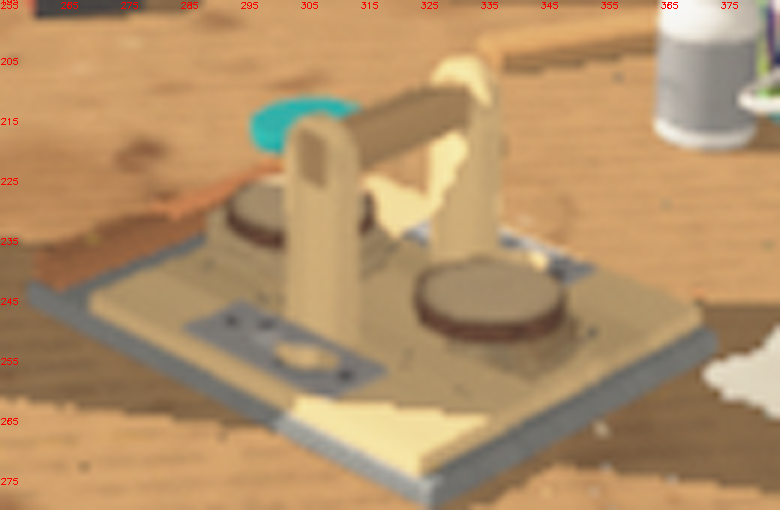

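View pics/top1.png

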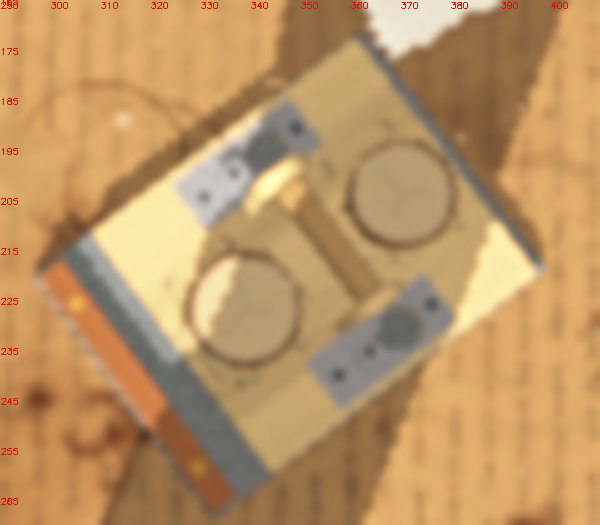

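The crops show the following:
- **Orange stop batten:** at the lower left in the top view, from (298,217) to (334,265). Station +y therefore points to −x, +y in the world.
- **Bolt heads:** dark discs at about (343,194.6) and (370,230.4) in the top view.
- **Rail:** in the top view from the upright at (348,202) to the one at (365,224).
- **Uprights in the side view:** tops at about (308.7,215) and (332.8,206).

The two bark slices are on the board. The turquoise disc is off it.

```bash
cat > geo.py <<'E'
import numpy as np,cv2
from workcell import capture
def cam(n):
    c=capture(n);K=np.array([[c["fx"],0,c["cx"]],[0,c["fy"],c["cy"]],[0,0,1]]);R=cv2.Rodrigues(np.array(c["rvec"],float))[0]
    return dict(K=K,R=R,t=np.array(c["tvec"],float).reshape(3),img=c["img"])
def ray(c,p):
    d=c["R"].T@np.linalg.inv(c["K"])@[*p,1];return -c["R"].T@c["t"],d
def plane(c,p,z):
    o,d=ray(c,p);return o+d*(z-o[2])/d[2]
def tri(c1,p1,c2,p2):
    P=[c["K"]@np.c_[c["R"],c["t"]] for c in(c1,c2)]
    X=cv2.triangulatePoints(*P,np.array(p1,float),np.array(p2,float))[:,0];X=X[:3]/X[3]
    return X,[proj(c,X) for c in(c1,c2)]
def proj(c,X):
    q=c["K"]@(c["R"]@X+c["t"]);return (q[:2]/q[2]).round(1)
def rigid(A,B): # B ~ R A + t, 2D
    A=np.array(A);B=np.array(B)[:,:2];a=A-A.mean(0);b=B-B.mean(0)
    y=np.arctan2((a[:,0]*b[:,1]-a[:,1]*b[:,0]).sum(),(a*b).sum())
    R=np.array([[np.cos(y),-np.sin(y)],[np.sin(y),np.cos(y)]]);t=B.mean(0)-R@A.mean(0)
    return y,R,t,np.linalg.norm(A@R.T+t-B,axis=1)
E
python3 - <<'E'
from geo import *
np.set_printoptions(precision=4,suppress=True)
T,S=cam("top"),cam("side")
tp=lambda u,v:(290+(u-2)/5,165+(v-2)/5); sp=lambda u,v:(255+(u-2.5)/6,195+(v-2.5)/6)
# plate corners: batten-left(+y,+x?), etc.
px=[tp(38,272),tp(218,515),tp(542,268),tp(362,35)]
w=[plane(T,p,z) for p,z in zip(px,(.012,.012,.012,.012))]
M=[(.092,.134),(-.092,.134),(-.092,-.12),(.092,-.12)]
y,R,t,e=rigid(M,w);print("station top",np.degrees(y),t,e,np.array(w))
ps=[sp(430,505),sp(28,290),sp(715,340)]
ws=[plane(S,ps[1],.012),plane(S,ps[0],.0),plane(S,ps[2],.012)]
print("side corners",ws)
print("corner tri",tri(T,px[2],S,sp(430,485)), tri(T,px[3],S,sp(715,333)))
loc=lambda X:R.T@(X[:2]-t)
for n,p in dict(bb=(265,148),bf=(400,327)).items():print(n,loc(plane(T,tp(*p),.030)))
for n,a,b in(("upF",(378,300),(322,122)),("upB",(288,182),(465,62)),("slL",(243,308),(285,208)),("slR",(402,193),(490,290))):
    X,q=tri(T,tp(*a),S,sp(*b));print(n,X,loc(X),q,tp(*a),sp(*b))
for n,p,z in(("bd+y+x",(90,235),.021),("bd+y-x",(270,472),.021),("rail mid",(337,242),.115)):print(n,loc(plane(T,tp(*p),z)))
E
```

```text
station top 36.0863434422242 [ 0.5245 -0.0846] [0.0039 0.0038 0.0042 0.0045] [[ 0.5212  0.0742  0.012 ]
 [ 0.3744 -0.0327  0.012 ]
 [ 0.5207 -0.2316  0.012 ]
 [ 0.6654 -0.1258  0.012 ]]
side corners [array([ 0.3727, -0.0397,  0.012 ]), array([ 0.5218, -0.2292,  0.    ]), array([ 0.6649, -0.1357,  0.012 ])]
corner tri (array([ 0.521 , -0.2319,  0.0107]), [array([398. , 218.1]), array([326.2, 275.4])]) (array([ 0.6667, -0.1262,  0.0102]), [array([362.1, 171.3]), array([373.4, 250.2])])
bb [ 0.068  -0.0234]
bf [-0.0661 -0.023 ]
upF [ 0.4949 -0.1185  0.1187] [-0.0439 -0.01  ] [array([365.2, 224.5]), array([308.1, 214.9])] (365.2, 224.6) (308.25, 214.91666666666666)
upB [ 0.5629 -0.0697  0.1221] [ 0.0398 -0.0106] [array([347.3, 200.3]), array([331.2, 205. ])] (347.2, 201.0) (332.0833333333333, 204.91666666666666)
slL [ 0.4922 -0.0472  0.0477] [-0.0041  0.0493] [array([338.1, 227.4]), array([303.5, 229.1])] (338.2, 226.2) (302.0833333333333, 229.25)
slR [ 0.5628 -0.1429  0.048 ] [-0.0034 -0.0697] [array([370. , 203.2]), array([336.3, 242.9])] (370.0, 203.2) (336.25, 242.91666666666666)
bd+y+x [0.0893 0.0921]
bd+y-x [-0.0886  0.0905]
rail mid [-0.0047 -0.0116]
```

The picks agree with each other:
- **Dark discs:** these are the entry holes. They sit at station (±67, −23 mm), so the board is at about y = −9.5 and has about 23.5 mm to travel.
- **Upright tops:** two-view height about 0.120 against 0.122 expected.
- **Rail centre:** about (0.5295, −0.093).
- **Station yaw:** 36.1°.

Next I turn the tool −17.3° about its z axis, then shift tool x by +543 mm and tool y by −161 mm at the present height.

```bash
python3 -m crank '[0,0,-0.96,0,0,0,1, 0,0,-0.96,0,0,0,1, 0,0,-0.96,0,0,0,1]' && python3 -m crank '[0,0,0,0.4,-0.12,0,1, 0,0,0,0.8,-0.24,0,1, 0,0,0,0.8,-0.24,0,1, 0,0,0,0.8,-0.24,0,1, 0,0,0,0.8,-0.24,0,1, 0,0,0,0.8,-0.24,0,1, 0,0,0,0.8,-0.24,0,1, 0,0,0,0.8,-0.24,0,1, 0,0,0,0.8,-0.24,0,1, 0,0,0,0.8,-0.24,0,1, 0,0,0,0.8,-0.24,0,1, 0,0,0,0.8,-0.24,0,1, 0,0,0,0.8,-0.24,0,1, 0,0,0,0.8,-0.24,0,1, 0,0,0,0.8,-0.24,0,1, 0,0,0,0.8,-0.24,0,1, 0,0,0,0.8,-0.24,0,1, 0,0,0,0.4,-0.08,0,1, 0,0,0,0,0,0,1, 0,0,0,0,0,0,1]'
python3 - <<'E'
from geo import *
from workcell import state
np.set_printoptions(precision=4,suppress=True)
s=state();print(s["position"],s["orientation"])
i=[]
for n,(x,y,w,h) in dict(side=(250,170,130,100),top=(290,160,130,100)).items():
    c=cam(n);cv2.imwrite(f"pics/{n}2f.png",c["img"]);i.append(cv2.resize(c["img"][y:y+h,x:x+w],None,fx=3.05*2/2,fy=3.05,interpolation=cv2.INTER_CUBIC))
    X=s["position"];print(n,proj(c,X))
cv2.imwrite("pics/b2.png",np.hstack(i))
E
```

```text
t: 0.45
position: [0.1857, -0.5441, 0.2137]
orientation: [-180.0, -0.0, 36.4]
wrist_force: [0.6, 0.4, 1.2]
width: 0.0914
gripper_force: 0.0
t: 2.12
position: [0.5295, -0.0919, 0.2136]
orientation: [-180.0, 0.1, 36.2]
wrist_force: [0.7, 0.5, -0.6]
width: 0.0909
gripper_force: 0.0
[ 0.5295 -0.0919  0.2136] [-179.9615    0.0636   36.1748]
side [320.3 174.6]
top [359.  208.5]
```

View pics/b2.png

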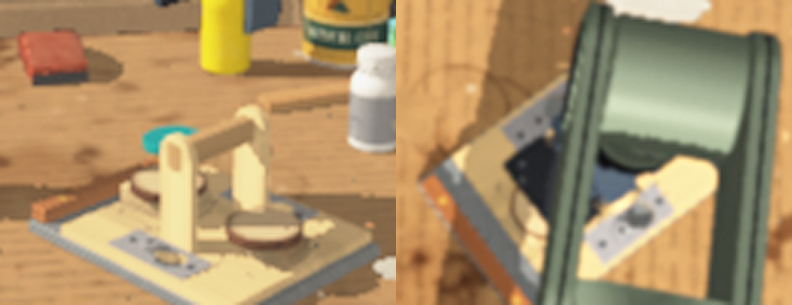

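The side view shows the rail from about (309,215) to (333,206), with the gripper above it. In the top view the arm hides the rail. The tool is centred to about 1 mm, so I descend 128 mm to put the grasp point at rail height.

```bash
python3 -m crank '[0,0,0,0,0.02,0.3,1, 0,0,0,0,0,0.5,1, 0,0,0,0,0,0.5,1, 0,0,0,0,0,0.5,1, 0,0,0,0,0,0.5,1, 0,0,0,0,0,0.5,1, 0,0,0,0,0,0.4,1, 0,0,0,0,0,0,0.4, 0,0,0,0,0,0,0.4, 0,0,0,0,0,0,0.4, 0,0,0,0,0,0,0.4]' 20
python3 - <<'E'
from geo import *
c=cam("side");cv2.imwrite("pics/side3f.png",c["img"]);i=c["img"][160:280,240:400];cv2.imwrite("pics/s3.png",cv2.resize(i,None,fx=5,fy=5,interpolation=cv2.INTER_CUBIC))
E
```

```text
t: 3.13
position: [0.5311, -0.0942, 0.0874]
orientation: [179.9, -0.1, 36.1]
wrist_force: [0.6, 0.7, 0.2]
width: 0.0674
gripper_force: 0.0
```

View pics/s3.png

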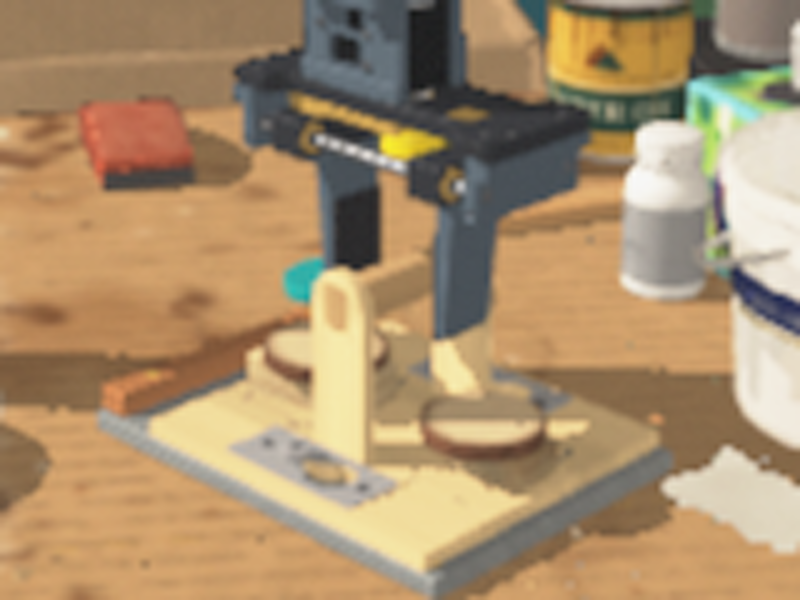

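The side view shows the rail lying between the two open fingers, and the fingertips clear of both slices at (305,230) and (337,243). I close gently first, then more firmly.

```bash
python3 -m crank '[0,0,0,0,0,0,0.25, 0,0,0,0,0,0,0.25, 0,0,0,0,0,0,0.18, 0,0,0,0,0,0,0.15, 0,0,0,0,0,0,0.12, 0,0,0,0,0,0,0.1, 0,0,0,0,0,0,0.05, 0,0,0,0,0,0,0, 0,0,0,0,0,0,0, 0,0,0,0,0,0,0, 0,0,0,0,0,0,0]' 10 ; python3 -m crank '[0,0,0,0,0,0,0, 0,0,0,0,0,0,0, 0,0,0,0,0,0,0]' 40
```

```text
t: 4.1
position: [0.5303, -0.0936, 0.0859]
orientation: [-180.0, 0.0, 36.1]
wrist_force: [0.5, 0.8, -0.6]
width: 0.0156
gripper_force: 10.0
t: 4.35
position: [0.5303, -0.0936, 0.0859]
orientation: [-180.0, 0.0, 36.1]
wrist_force: [-0.7, 1.3, 0.1]
width: 0.0157
gripper_force: 40.0
```

The rail is held at 15.6 mm wide. I slide it along station +y (tool −y), slowly, in small rows.

```bash
python3 -m crank '[0,0,0,0,-0.01,0,0, 0,0,0,0,-0.02,0,0, 0,0,0,0,-0.03,0,0, 0,0,0,0,-0.04,0,0, 0,0,0,0,-0.04,0,0, 0,0,0,0,-0.04,0,0, 0,0,0,0,-0.04,0,0, 0,0,0,0,-0.04,0,0, 0,0,0,0,-0.04,0,0, 0,0,0,0,-0.04,0,0, 0,0,0,0,-0.04,0,0, 0,0,0,0,-0.04,0,0, 0,0,0,0,-0.03,0,0, 0,0,0,0,-0.02,0,0, 0,0,0,0,-0.01,0,0, 0,0,0,0,0,0,0, 0,0,0,0,0,0,0]'
python3 - <<'E'
from workcell import state
s=state();print(s["wrist_force"],s["torque"],s["position"])
E
```

```text
t: 5.77
position: [0.5188, -0.078, 0.0859]
orientation: [-180.0, 0.0, 36.1]
wrist_force: [0.2, -0.3, -2.0]
width: 0.0156
gripper_force: 40.0
[ 0.22675387 -0.30409197 -1.97356332] [-0.07065941 -0.10302767  0.01363901] [ 0.51882834 -0.07795593  0.08591089]
```

```bash
python3 -m crank '[0,0,0,0,-0.015,0,0, 0,0,0,0,-0.015,0,0, 0,0,0,0,-0.015,0,0, 0,0,0,0,-0.015,0,0, 0,0,0,0,-0.015,0,0, 0,0,0,0,0,0,0]'; for k in 1 ; do python3 -m crank '[0,0,0,0,-0.01,0,0, 0,0,0,0,-0.01,0,0]';python3 -m crank '[0,0,0,0,-0.01,0,0, 0,0,0,0,-0.01,0,0]'; done
```

```text
t: 6.27
position: [0.5171, -0.0756, 0.0859]
orientation: [-180.0, 0.0, 36.1]
wrist_force: [-0.1, -0.7, -1.9]
width: 0.0159
gripper_force: 40.0
t: 6.43
position: [0.5167, -0.0751, 0.0859]
orientation: [180.0, 0.0, 36.1]
wrist_force: [1.2, -1.9, -2.4]
width: 0.0158
gripper_force: 40.0
t: 6.6
position: [0.5163, -0.0744, 0.0859]
orientation: [180.0, 0.0, 36.1]
wrist_force: [0.1, -1.9, -3.3]
width: 0.0156
gripper_force: 40.0
```

```bash
python3 -m crank '[0,0,0,0,-0.01,0,0, 0,0,0,0,-0.01,0,0, 0,0,0,0,0,0,0]';python3 - <<'E'
from geo import *
from workcell import state
s=state();print(s["wrist_force"],s["torque"],s["position"])
c=cam("side");cv2.imwrite("pics/side4f.png",c["img"]);i=c["img"][200:285,250:380];cv2.imwrite("pics/s4.png",cv2.resize(i,None,fx=6,fy=6,interpolation=cv2.INTER_CUBIC))
E
```

```text
t: 6.85
position: [0.5157, -0.0737, 0.0859]
orientation: [-180.0, 0.0, 36.1]
wrist_force: [0.9, -0.6, -3.1]
width: 0.0161
gripper_force: 40.0
[ 0.8694155  -0.58133779 -3.12486213] [-0.13667495 -0.07858571  0.00634279] [ 0.51568756 -0.07367757  0.08588687]
```

View pics/s4.png

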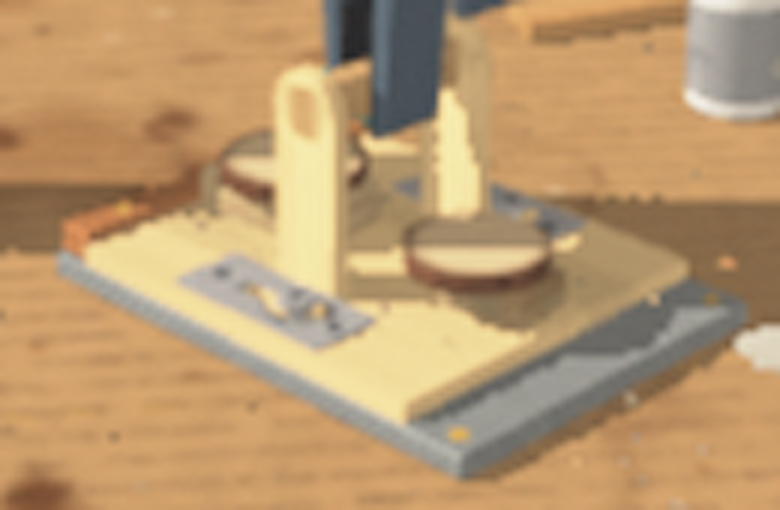

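The side view shows the board up against or just short of the batten, near (263,240). The bolt is in the front keyhole at about (300,250), and both slices are in place. There is no contact force yet, so I keep creeping.

```bash
python3 -m crank '[0,0,0,0,-0.01,0,0, 0,0,0,0,-0.01,0,0]';python3 -m crank '[0,0,0,0,-0.01,0,0, 0,0,0,0,-0.01,0,0]'
```

```text
t: 7.07
position: [0.5156, -0.0735, 0.086]
orientation: [179.9, -0.0, 36.1]
wrist_force: [0.6, -3.4, -3.1]
width: 0.0156
gripper_force: 40.0
t: 7.23
position: [0.5155, -0.0733, 0.0863]
orientation: [179.9, -0.0, 36.2]
wrist_force: [0.6, -6.0, -2.1]
width: 0.0161
gripper_force: 40.0
```

The position has stalled at about 25 mm of travel and the horizontal force is rising, so the board is on the stop. I back off about 1 mm to relieve the pressure, then lift slowly.

```bash
python3 -m crank '[0,0,0,0,0.01,0,0, 0,0,0,0,0.015,0,0, 0,0,0,0,0,0,0, 0,0,0,0,0,0,0]'; python3 -m crank '[0,0,0,0,0,-0.01,0, 0,0,0,0,0,-0.02,0, 0,0,0,0,0,-0.02,0, 0,0,0,0,0,-0.02,0, 0,0,0,0,0,-0.02,0, 0,0,0,0,0,-0.01,0, 0,0,0,0,0,0,0, 0,0,0,0,0,0,0]'
python3 - <<'E'
from workcell import state
s=state();print(s["wrist_force"],s["torque"],s["position"],s["orientation"])
E
```

```text
t: 7.57
position: [0.5156, -0.0734, 0.086]
orientation: [180.0, -0.0, 36.1]
wrist_force: [1.3, -4.5, -1.8]
width: 0.0158
gripper_force: 40.0
t: 8.23
position: [0.5155, -0.0733, 0.09]
orientation: [180.0, 0.0, 36.1]
wrist_force: [2.0, -2.5, -6.6]
width: 0.0159
gripper_force: 40.0
[ 1.99931514 -2.52379605 -6.64513855] [-0.80044961 -0.55805361  0.06148486] [ 0.51545425 -0.0732933   0.08995185] [1.79997710e+02 2.67922266e-03 3.61185435e+01]
```

The whole weight of about 0.67 kg is carried and the bolts are clear. About 3 N is still pressing on the batten, so I back off another 1 mm and lift on.

```bash
python3 -m crank '[0,0,0,0,0.01,0,0, 0,0,0,0,0.015,0,0, 0,0,0,0,0,0,0]'; python3 -m crank '[0,0,0,0,0,-0.01,0, 0,0,0,0,0,-0.02,0, 0,0,0,0,0,-0.03,0, 0,0,0,0,0,-0.04,0, 0,0,0,0,0,-0.04,0, 0,0,0,0,0,-0.04,0, 0,0,0,0,0,-0.04,0, 0,0,0,0,0,-0.04,0, 0,0,0,0,0,-0.04,0, 0,0,0,0,0,-0.04,0, 0,0,0,0,0,-0.04,0, 0,0,0,0,0,-0.04,0, 0,0,0,0,0,-0.03,0, 0,0,0,0,0,-0.02,0, 0,0,0,0,0,-0.01,0, 0,0,0,0,0,0,0]'
python3 - <<'E'
from geo import *
from workcell import state
s=state();print(s["wrist_force"],s["torque"],s["position"])
c=cam("side");cv2.imwrite("pics/side5f.png",c["img"]);i=c["img"][180:285,250:380];cv2.imwrite("pics/s5.png",cv2.resize(i,None,fx=5.5,fy=5.5,interpolation=cv2.INTER_CUBIC))
E
```

```text
t: 8.48
position: [0.5155, -0.0737, 0.0898]
orientation: [-179.9, 0.0, 36.1]
wrist_force: [0.2, -0.8, -5.4]
width: 0.0158
gripper_force: 40.0
t: 9.82
position: [0.5161, -0.0741, 0.1092]
orientation: [180.0, -0.0, 36.1]
wrist_force: [-0.4, -0.9, -5.8]
width: 0.0162
gripper_force: 40.0
[-0.36752016 -0.92004232 -5.80588216] [-0.02870886 -0.01632048 -0.02447343] [ 0.51610576 -0.07413007  0.10922126]
```

View pics/s5.png

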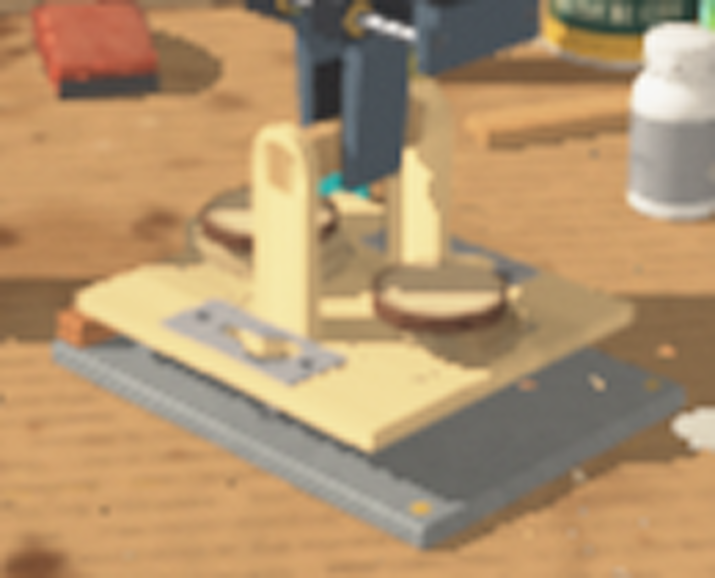

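The side view shows the board level, about 23 mm up and clear of the bolts, with both slices in place at about (298,222) and (330,234). I lift another 120 mm or so, to an underside height of about 0.155 m.

```bash
python3 -m crank '[0,0,0,0,0,-0.02,0, 0,0,0,0,0,-0.04,0, 0,0,0,0,0,-0.06,0, 0,0,0,0,0,-0.08,0, 0,0,0,0,0,-0.1,0, 0,0,0,0,0,-0.1,0, 0,0,0,0,0,-0.1,0, 0,0,0,0,0,-0.1,0, 0,0,0,0,0,-0.1,0, 0,0,0,0,0,-0.1,0, 0,0,0,0,0,-0.1,0, 0,0,0,0,0,-0.1,0, 0,0,0,0,0,-0.1,0, 0,0,0,0,0,-0.1,0, 0,0,0,0,0,-0.1,0, 0,0,0,0,0,-0.1,0, 0,0,0,0,0,-0.1,0, 0,0,0,0,0,-0.1,0, 0,0,0,0,0,-0.1,0, 0,0,0,0,0,-0.1,0]'; python3 -m crank '[0,0,0,0,0,-0.1,0, 0,0,0,0,0,-0.1,0, 0,0,0,0,0,-0.1,0, 0,0,0,0,0,-0.1,0, 0,0,0,0,0,-0.1,0, 0,0,0,0,0,-0.1,0, 0,0,0,0,0,-0.1,0, 0,0,0,0,0,-0.1,0, 0,0,0,0,0,-0.1,0, 0,0,0,0,0,-0.1,0, 0,0,0,0,0,-0.08,0, 0,0,0,0,0,-0.06,0, 0,0,0,0,0,-0.04,0, 0,0,0,0,0,-0.02,0, 0,0,0,0,0,0,0, 0,0,0,0,0,0,0, 0,0,0,0,0,0,0, 0,0,0,0,0,0,0, 0,0,0,0,0,0,0, 0,0,0,0,0,0,0]'
python3 - <<'E'
from geo import *
from workcell import state
s=state();print(s["wrist_force"],s["torque"],s["position"],s["joint_velocities"])
c=cam("side");cv2.imwrite("pics/side6f.png",c["img"]);i=c["img"][140:290,240:390];cv2.imwrite("pics/s6.png",cv2.resize(i,None,fx=4,fy=4,interpolation=cv2.INTER_CUBIC))
E
```

```text
t: 11.53
position: [0.516, -0.0741, 0.1815]
orientation: [180.0, 0.0, 36.1]
wrist_force: [-1.1, -0.4, -5.0]
width: 0.0158
gripper_force: 40.0
t: 13.2
position: [0.516, -0.0741, 0.229]
orientation: [-180.0, 0.0, 36.1]
wrist_force: [-0.5, -0.4, -5.3]
width: 0.0159
gripper_force: 40.0
[-0.47150789 -0.43198638 -5.26404105] [-0.00808938 -0.05521105  0.0308729 ] [ 0.51602536 -0.07409553  0.22904444] [ 0.02021804 -0.03561114 -0.03489498  0.02618458  0.05503461  0.03811754]
```

View pics/s6.png

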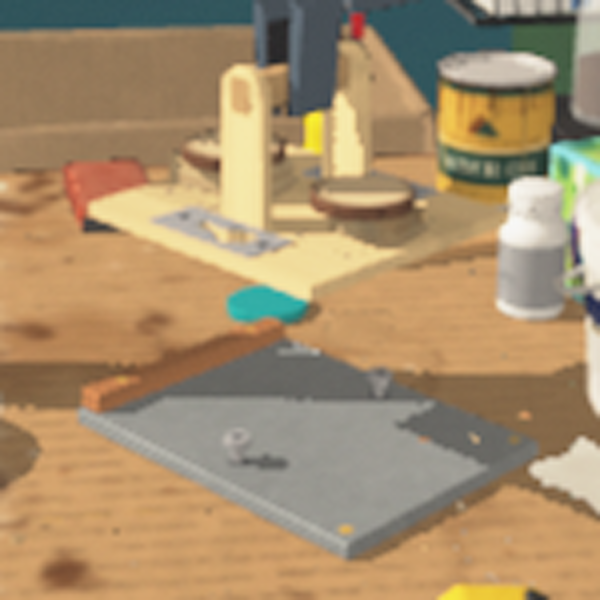

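The side view shows the board held level about 14 cm above the plate. Both bolts are bare at about (299,250) and (335,235), the slices sit undisturbed at about (298,178) and (331,190), and the arm is still. I hand the job in.

```bash
python3 -c "
from workcell import close_job
print(close_job())"
```

```text
the job is handed in; nothing more can be done
None
```

The board was slid to the stop batten, freed from both bolts and lifted straight up; I handed the job in at about 13 s with it held level and steady, its underside about 12.5 cm above the bolt heads and the loose pieces still in place.

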